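# Hang up the template and close its block

## Task

Lift the wooden template out of the slot in the wooden block and hang it by its hole on the empty peg of the rack; leave the template on the other peg hanging there. Then put the loose wooden cover, right way up, on the block so that it lies fully down inside the raised rim and sits level.

Things in the scene. Friction and masses are not known exactly. Their poses are not given: they have to be found in the camera images.
- template: potter's template of pale wood to be hung: a flat plate 6 mm thick (x), 140 mm tall (z), standing upright in the block's slot with its lower 30 mm inside it. Blade 66 mm wide (y) up to 72 mm, steel strip along its lower edge; above that a neck 40 mm wide (y), good to grip across its two side edges, with a round hole. Origin at the centre of the lower edge; the plate looks the same from both faces
- template_hole (a point): centre of the hole through the template's neck, diameter 23 mm, axis along the template's x, on its middle line 110 mm above the lower edge, 30 mm below the top edge
- empty_peg: the free peg of the rack (either the left or the right one), a round steel rod of 10 mm diameter with a round tip that sticks out of the rack's board towards its -x, rising by 12 degrees; origin on the rod's axis at the face of the board, 160 mm above the table; the tip is at x = -60, z = +13 mm. Round the root is a collar 22 mm across and 3 mm thick
- rack: fixed wooden rack: foot 100 (x) x 220 (y) x 15 mm, upright board 18 mm thick, 220 mm wide, top 190 mm above the table, its front face at x = +32 mm; two equal pegs on the face at y = +62 and -62 mm. Origin at the centre of the foot's underside; its front looks along -x
- hung_template: another template of the same shape that already hangs loose on the rack's other peg, to be left there; origin at the centre of its lower edge, about 50 mm above the table, z up
- block: fixed wooden block 110 (x) x 150 (y) mm, origin at the centre of its underside; top face 38 mm high, with a slot 8 (x) x 71 (y) x 30 mm deep at its centre; round the edge a rim 7 mm thick rises to 48 mm, leaving a recess 96 (x) x 136 (y) mm, 10 mm deep, for the cover
- cover: loose cover of wood, lying on the table: plate 88 (x) x 128 (y) x 8 mm with an upright grip bar on top, 60 mm long (x), 14 mm wide (y), whose top is 34 mm above the underside. Origin at the centre of the underside
There are look-alikes about, which are no part of the job. Leave any black or green look-alike of the template alone.

How it is judged:
On the way, in this order (a step that is already met when the one before it is completed fails the run):
1. the template hangs by its hole on the empty peg, let go by the fingers (x of template_hole in the frame of empty_peg between -0.054 and -0.003 m and y of template_hole in the frame of empty_peg between -0.012 and 0.012 m and z of template_hole in the frame of empty_peg between -0.011 and 0.012 m and angle between template's own z axis and vertical below 0.35 rad and contact force between the fingers and template below 0.1 N), for 0.3 s.
2. after that, the cover lies fully down and level inside the block's rim (x of cover in the frame of block between -0.006 and 0.006 m and y of cover in the frame of block between -0.006 and 0.006 m and z of cover in the frame of block between 0.035 and 0.0405 m and angle between the z axis of cover and the z axis of block, either way round below 0.035 rad), for 0.2 s.
At the end, for the whole second after the job is handed in: Template at rest, let go, hanging by its hole on the peg that was empty (hole centre within 12 mm sideways of the peg and 3 to 54 mm out from the board, plate within 0.35 rad of upright); cover at rest in the block's rim, within 6 mm of centre, at most 2.5 mm proud, within 0.035 rad of level (all of step 1 and all of step 2 and linear speed of template below 0.03 m/s and linear speed of cover below 0.02 m/s and angle between cover's own z axis and vertical below 0.1 rad); the robot touches nothing.
It fails at once if the other template is knocked off its peg (height (world z) of hung_template below 0.03 m).
It also fails if it takes over 70 s, if anything falls off the work surface, if the arm or the gripper's body presses on something with over 40 N, if the wrist force passes 120 N, or if a joint passes its speed limit or range.

## Robot

A 7-joint arm with a two-finger parallel gripper is mounted at the origin on the work surface; the furniture and walls round the work are solid. World frame = base frame: x ahead of the robot, y to its left, z up, the work surface at z = 0. Lengths are in m, angles in rad, forces in N, time in s.
With the tool pointing down it reaches from about 0.35 to 0.9 m from the base axis. Payload 8.1 kg.
Tool frame: the origin (TCP) lies on the centre line of the jaws, within the pads' length; the fingertips stand arm.tips_ahead ahead of it and the grasp point (between the pads) lies 8 mm behind it (arm.tips_ahead is the distance from the TCP to the fingertips, in m); z points along the fingers, y is the direction in which the jaws open and shut (so a half turn about z gives the same grasp; the last joint's range is limited). The gripper opens to 92 mm and grips with 3 to 60 N. Pads are 19 mm wide; open, the fingers measure 130 mm over their backs; the gripper's body (75 mm by 190 mm) begins 47 mm behind the grasp point.
Start: joints at [-1.442, 0.434, 0.025, 1.573, -0.012, 1.134, -0.075], TCP at [0.144, 0.608, 0.238] pointing down, gripper open.
Joint ranges: [-2.62, 2.62], [-0.44, 2.09], [-1.27, 1.32], [0.08, 2.57], [-1.32, 4.46], [0.12, 2], [-2.74, 2.74]. Speed limits (rad/s): [2.22, 2.22, 3.01, 3.01, 3.14, 3.14, 3.14].

## Interface

Orientations are given as a rotation vector (axis times angle).
In Python, from cell import arm gives the robot as it stands. The module is installed in compiled form; this text tells all that it offers.
- The arm moves only by the tool jog_arm, never from a script. Its argument "moves" is a list of rows, each an object with "twist": the turn, a rotation vector about the tool's x, y, z in units of 10 degrees (1.0 is 10 degrees), a list of three; "xyz": the shift along the tool's x, y, z in units of 60 mm (1.0 is 60 mm), a list of three; "grip": the closure, from -1 (fully open) to 1 (shut). A call has 1 to 5 rows; each row is the pose to reach, as a shift and turn from the pose commanded when the call began, along the tool's axes at that moment; what a row does not reach only later rows make up. A row lasts 1/8 s, in which the tool goes at most 62.5 mm and 10.7 degrees, less where a joint would pass 70% of its speed; a pose out of reach is approached as far as the arm can. A call with a gripper value outside its range is refused whole. The fingers move at their own pace and stop on an object; "force" is the grip in N (left out, the last holds). Time passes only in rows, so rows that repeat a pose let the fingers close. It gives the time, the measured TCP pose, the force and the opening at its end, in the units of the state.
- arm.observe(): the state, without advancing time (a new reading comes with each control period).
- arm.get_image(name): name is "side" or "top" or "wrist"; returns the picture (400x640x3 uint8, blue, green, red); there is no depth.
- arm.camera_params(name): a dict with "mtx" (3x3 intrinsics, pixels), "k1" (the pictures are not rectified: a ray, as slopes to the right and down, at radius r is drawn at 1 + k1 r^2 times it, then the intrinsics apply), "T" (4x4, takes a point from camera to world coordinates); the wrist camera has in their place "T_tool_cam" (4x4, takes a point from camera to tool coordinates, whose origin is the TCP and whose axes are the flange's). Camera axes: x right, y down, z forward; pixel columns grow to the right and rows downward; lengths in m; the calibration is good to about 2 mm. A picture is of the moment at which its call begins: read the wrist's pose just before it. camera_params takes no time and is no camera call.
- arm.sign_off(): hands the job in, once; it reports no verdict.
The state is a dict: "clock": time; "joints": joint angles; "dq": joint speeds; "joint_efforts": joint torques, N m; "position": TCP position; "ee_rot": TCP orientation; "force": force on the tool from outside, world axes, zero at the start; "ft_torque": the same for the moment, N m; "width": opening from 0.0 (shut) to 1.0 (fully open).
Only numpy, scipy, OpenCV 4.12 (cv2) and the standard library are available. Lean on these libraries where they do the work, as an engineer would, in place of code of your own. Each camera call takes 0.05 s, during which the arm holds its last target. There are 200 camera calls.

## Working session

There is one attempt and no reset: what is moved stays moved. The work goes in short steps, Python scripts to look and compute and a tool call to move; the robot and the scene stay as the last step left them, time stands still between calls to the robot, and variables do not carry over. Pictures are saved under pics/ and viewed, about 8 in all and at most 12, crops included, and the job is handed in when it is done.

Besides the shell and the picture viewer there is one more tool, called after ">>>" as a command line: name --argument value ..., lists and objects as JSON in quotes. jog_arm: Moves the arm, as the interface text tells. Its arguments: {"type":"object","properties":{"moves":{"type":"array","items":{"type":"object","properties":{"twist":{"type":"array","items":{"type":"number"}},"xyz":{"type":"array","items":{"type":"number"}},"grip":{"type":"number"}}}},"force":{"type":"number"}},"required":["moves"]}

```bash
mkdir -p pics; cat > h.py <<'E'
import numpy as np, cv2
from cell import arm
from scipy.spatial.transform import Rotation as R
def cam(n):
    p=arm.camera_params(n); K=np.array(p["mtx"]);k=p["k1"]
    if "T" in p: T=np.array(p["T"])
    else:
        s=arm.observe(); W=np.eye(4);W[:3,:3]=R.from_rotvec(s["ee_rot"]).as_matrix();W[:3,3]=s["position"]
        T=W@np.array(p["T_tool_cam"])
    return K,k,T
def ray(c,px):
    K,k,T=c; d=np.linalg.solve(K,[px[0],px[1],1.])[:2]; u=d.copy()
    for _ in range(30): u=d/(1+k*(u@u))
    return T[:3,3],T[:3,:3]@np.array([u[0],u[1],1.])
def onz(c,px,z):
    o,d=ray(c,px); return o+d*(z-o[2])/d[2]
def tri(rays):
    A=0;b=0
    for o,d in rays:
        d=d/np.linalg.norm(d);P=np.eye(3)-np.outer(d,d);A=A+P;b=b+P@o
    return np.linalg.solve(A,b)
def proj(c,X):
    K,k,T=c; q=T[:3,:3].T@(np.array(X)-T[:3,3]); u=q[:2]/q[2]; u=u*(1+k*(u@u)); return (K@[u[0],u[1],1])[:2]
E
python3 - <<'E'
from h import *
s=arm.observe();print(s,arm.tips_ahead)
for n in("side","top","wrist"):
    c=cam(n);print(n,c[0][0,0],c[1],c[2].round(3).tolist())
    im=arm.get_image(n);cv2.imwrite(f"pics/{n}0.png",im)
a=[cv2.imread(f"pics/{n}0.png") for n in("side","top")]
E
```

```text
{'clock': 0.0, 'joints': array([-1.44157666,  0.43522365,  0.02496276,  1.57408544, -0.01159702,
        1.13398637, -0.0750796 ]), 'dq': array([ 0.00101465, -0.00022035,  0.00018183,  0.00171245,  0.00125013,
       -0.00068407, -0.00071   ]), 'joint_efforts': array([-6.04635243e-04, -6.67856026e+01,  9.84851941e-01, -3.14459324e+01,
       -6.06461498e-02,  4.27686051e-02,  1.55480948e-04]), 'position': array([0.14353035, 0.60779729, 0.23694893]), 'ee_rot': array([-3.63382355e-01, -3.12046443e+00,  2.44629773e-03]), 'force': array([-1.03667622,  0.77600196,  0.30475915]), 'ft_torque': array([ 0.04993995,  0.05391784, -0.04558996]), 'width': 0.9990532808966366} 0.011
side 415.2458222745363 -0.01622628239636384 [[-0.998, 0.05, -0.049, 0.549], [0.066, 0.419, -0.906, 0.962], [-0.025, -0.907, -0.421, 0.569], [0.0, 0.0, 0.0, 1.0]]
top 468.284515636422 -0.027535419780582642 [[0.004, -0.982, 0.189, 0.211], [-1.0, -0.006, -0.007, 0.009], [0.008, -0.189, -0.982, 1.507], [0.0, 0.0, 0.0, 1.0]]
wrist 289.3706417267086 -0.035998180850599665 [[0.229, 0.942, 0.245, 0.076], [0.974, -0.221, -0.059, 0.623], [-0.001, 0.251, -0.968, 0.384], [0.0, 0.0, 0.0, 1.0]]
```

View pics/side0.png

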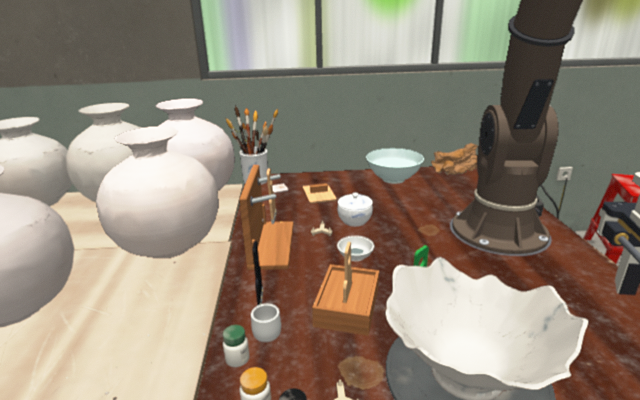

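View pics/top0.png

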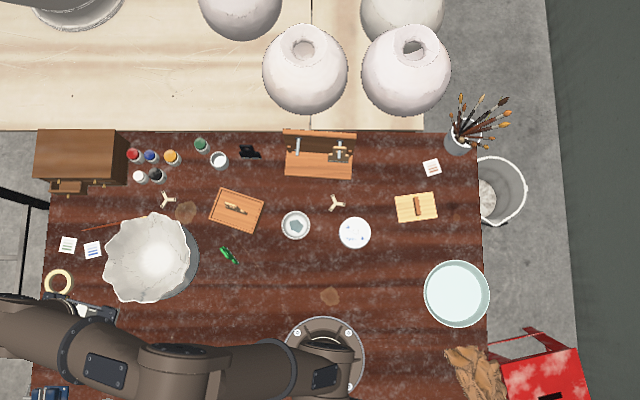

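Candidates for the template: the pale plate in the block (top 237,208; side 347,275), which fits the description. Not wanted: the pale one hanging on the rack (top 340,150; side 270,195), the black one (top 250,152; side 257,270) and the green one (top 229,255; side 420,257). The cover is at top (416,207), and the empty peg is the left one at top (297,148).

```bash
python3 - <<'E'
from h import *
c=cam("top")
for n,p,z in(("block",(237,211),.048),("tmpl top",(235,208),.148),("cover",(416,207),.01),("emptypeg",(297,148),.165),("board top L",(284,133),.19),("board top R",(356,136),.19),("foot L",(284,176),.015),("foot R",(352,177),.015)): print(n,onz(c,p,z).round(3))
a=cv2.imread("pics/top0.png")[125:240,185:450];b=cv2.imread("pics/side0.png")[160:335,230:390]
o=np.zeros((600,800,3),np.uint8);o[:345,:795]=cv2.resize(a,None,fx=3,fy=3,interpolation=2);b=cv2.resize(b,None,fx=1.45,fy=1.45,interpolation=2);o[345:345+b.shape[0],:b.shape[1]]=b
w=cv2.imread("pics/wrist0.png");w=cv2.resize(w,(400,250));o[346:596,380:780]=w
cv2.imwrite("pics/c1.png",o)
E
```

```text
block [0.454 0.27  0.048]
tmpl top [0.446 0.258 0.148]
cover [ 0.476 -0.304  0.01 ]
emptypeg [0.625 0.078 0.165]
board top L [0.663 0.115 0.19 ]
board top R [ 0.656 -0.097  0.19 ]
foot L [0.576 0.126 0.015]
foot R [ 0.574 -0.096  0.015]
```

View pics/c1.png

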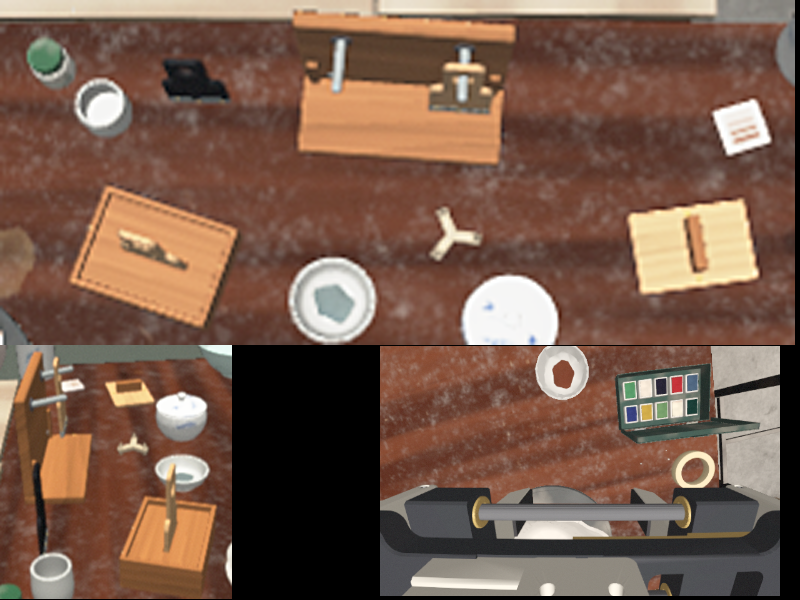

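The crop confirms the choice. The pale plate stands in the block (crop 150,250) and the left peg is free (crop 340,65). The other template hangs on the right peg (crop 460,90), and the cover lies right way up at (693,245). Next I go above the block to measure with the wrist camera.

```bash
cat >> h.py <<'E'
def go(p,yaw):
    """tool-frame units to reach TCP p, tool down, tool y axis = world (-sin yaw, cos yaw)"""
    s=arm.observe();R0=R.from_rotvec(s["ee_rot"])
    x=[-np.cos(yaw),-np.sin(yaw),0];y=[-np.sin(yaw),np.cos(yaw),0]
    R1=R.from_matrix(np.array([x,y,[0,0,-1]]).T)
    d=R0.inv().apply(np.array(p)-s["position"])/.06; t=np.degrees((R0.inv()*R1).as_rotvec())/10
    print("xyz",d.round(3).tolist(),"twist",t.round(3).tolist(),"t",round(s["clock"],2))
E
python3 - <<'E'
from h import *
go([.144,.608,.32],np.radians(-13.3)); go((.52,.25,.32),np.radians(-18))
E
```

```text
xyz [-0.007, 0.001, -1.381] twist [-0.007, 0.001, 0.001] t 0.15
xyz [-7.477, -4.365, -1.375] twist [-0.007, 0.001, 0.471] t 0.15
```

>>> jog_arm --moves '[{"xyz": [0,0,-1]},{"xyz": [-0.6,-0.35,-1.38],"twist": [0,0,0.1]},{"xyz": [-1.5,-0.87,-1.38],"twist": [0,0,0.2]},{"xyz": [-2.35,-1.37,-1.38],"twist": [0,0,0.3]},{"xyz": [-3.2,-1.87,-1.38],"twist": [0,0,0.47]}]'

```text
invalid input at $.moves[0]: expected keys twist, xyz, grip
```

```bash
python3 -c "
from h import *
print(arm.observe()['position'],arm.observe()['joints'].round(2));go((.52,.25,.32),np.radians(-18))"
```

```text
[0.1435391  0.60791704 0.23712678] [-1.44  0.44  0.02  1.57 -0.01  1.13 -0.08]
xyz [-7.477, -4.365, -1.375] twist [-0.007, 0.001, 0.471] t 0.15
```

>>> jog_arm --moves '[{"xyz": [0,0,-1],"twist": [0,0,0],"grip": -1},{"xyz": [-0.6,-0.35,-1.38],"twist": [0,0,0.1],"grip": -1},{"xyz": [-1.5,-0.87,-1.38],"twist": [0,0,0.2],"grip": -1},{"xyz": [-2.35,-1.37,-1.38],"twist": [0,0,0.3],"grip": -1},{"xyz": [-3.2,-1.87,-1.38],"twist": [0,0,0.47],"grip": -1}]'

```text
clock: 0.78
position: [0.3058, 0.4533, 0.3205]
ee_rot: [-0.492, -3.103, 0.0]
force: [1.2, 1.0, 0.9]
width: 1.001
```

```bash
python3 -c "
from h import *
print(arm.observe()['position'],arm.observe()['joints'].round(2));go((.52,.25,.32),np.radians(-18))"
```

```text
[0.30582687 0.45334936 0.32047412] [-1.17  0.25  0.12  1.64 -0.03  1.25  0.21]
xyz [-4.443, -2.118, 0.008] twist [-0.0, -0.0, -0.003] t 0.78
```

>>> jog_arm --moves '[{"xyz": [-0.9,-0.43,0],"twist": [0,0,0],"grip": -1},{"xyz": [-1.8,-0.86,0],"twist": [0,0,0],"grip": -1},{"xyz": [-2.7,-1.29,0],"twist": [0,0,0],"grip": -1},{"xyz": [-3.6,-1.72,0],"twist": [0,0,0],"grip": -1},{"xyz": [-4.44,-2.12,0],"twist": [0,0,0],"grip": -1}]'

```text
clock: 1.4
position: [0.52, 0.25, 0.3205]
ee_rot: [0.492, 3.103, -0.0]
force: [0.4, 0.0, -0.1]
width: 0.999
```

>>> jog_arm --moves '[{"xyz": [0,0,0],"twist": [0,0,0],"grip": -1},{"xyz": [0,0,0],"twist": [0,0,0],"grip": -1}]'

```text
clock: 1.65
position: [0.5183, 0.2521, 0.3201]
ee_rot: [-0.491, -3.102, 0.0]
force: [0.1, 0.5, 0.9]
width: 1.001
```

```bash
cat > snap.py <<'E'
import sys,pickle
from h import *
n=sys.argv[1]; c=cam("wrist"); im=arm.get_image("wrist"); pickle.dump((c,im),open(f"pics/{n}.pkl","wb"))
cv2.imwrite(f"pics/{n}.png",im); print(arm.observe()["position"].round(4),c[2][:3,3].round(3))
E
python3 snap.py b1
```

```text
[0.5178 0.2529 0.3202] [0.453 0.273 0.467]
```

View pics/b1.png

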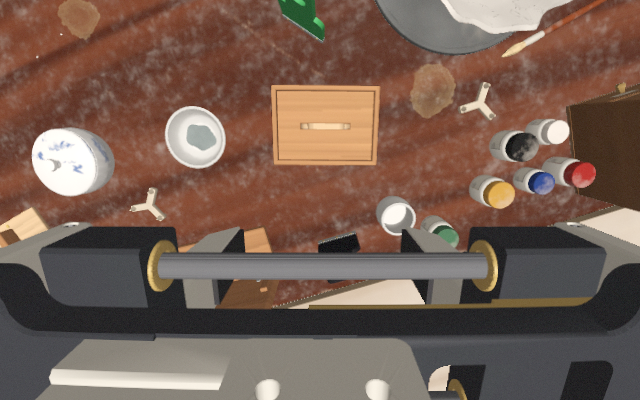

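```bash
python3 - <<'E'
from h import *
import pickle
c,im=pickle.load(open("pics/b1.pkl","rb"))
h=cv2.cvtColor(im,cv2.COLOR_BGR2HSV)
print(h[100,300],h[126,325],h[126,345],h[60,330],h[200,300])
m=(cv2.inRange(h,(8,90,130),(20,220,255)))
m[:75]=0;m[175:]=0;m[:,:260]=0;m[:,392:]=0
m=cv2.morphologyEx(m,cv2.MORPH_OPEN,np.ones((3,3)));m=cv2.morphologyEx(m,cv2.MORPH_CLOSE,np.ones((9,9)))
k=max(cv2.findContours(m,0,2)[0],key=cv2.contourArea);P=cv2.boxPoints(cv2.minAreaRect(k)).astype(float)
W=np.array([onz(c,p,.048) for p in P]);print(P.round(1).tolist());print(W.round(4),W.mean(0));
for i in range(4):
    d=W[(i+1)%4]-W[i];print(np.linalg.norm(d[:2]).round(4),np.degrees(np.arctan2(d[1],d[0])).round(1))
t=im[100:150,280:375];t=cv2.resize(t,None,fx=8,fy=8,interpolation=2);cv2.imwrite("pics/t.png",t)
E
```

```text
[ 14 121 222] [ 16  78 252] [ 17  81 240] [  9  99 116] [  9 161 128]
[[260.0, 83.0], [391.0, 83.0], [391.0, 174.0], [260.0, 174.0]]
[[0.3721 0.2095 0.048 ]
 [0.427  0.3796 0.048 ]
 [0.5485 0.3476 0.048 ]
 [0.4895 0.165  0.048 ]] [0.45926654 0.27544289 0.048     ]
0.1787 72.1
0.1257 -14.8
0.1919 -107.9
0.1256 159.2
```

View pics/t.png

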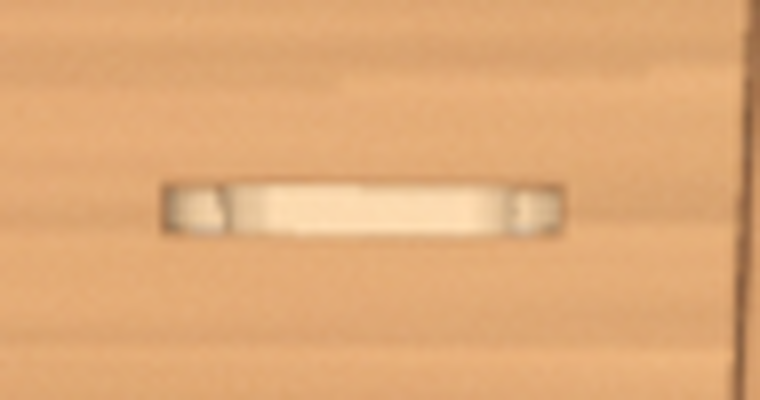

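```bash
python3 - <<'E'
from h import *
import pickle
c,im=pickle.load(open("pics/b1.pkl","rb"))
h=cv2.cvtColor(im,cv2.COLOR_BGR2HSV)
m=cv2.inRange(h,(8,70,170),(22,220,255))
m[:75]=0;m[175:]=0;m[:,:260]=0;m[:,392:]=0
m=cv2.morphologyEx(m,cv2.MORPH_OPEN,np.ones((5,5)))
k=max(cv2.findContours(m,0,2)[0],key=cv2.contourArea);P=cv2.boxPoints(cv2.minAreaRect(k)).astype(float)
W=np.array([onz(c,p,.048) for p in P]);print(P.round(1).tolist());print(W.mean(0));
for i in range(4):
    d=W[(i+1)%4]-W[i];print(np.linalg.norm(d[:2]).round(4),np.degrees(np.arctan2(d[1],d[0])).round(1))
a,b=[onz(c,(280+u/8-.5,100+v/8-.5),.146) for u,v in((228,209),(510,209))]
print("neck",a,b,(a+b)/2,np.linalg.norm(a-b),np.degrees(np.arctan2(*(b-a)[1::-1])))
a,b=[onz(c,(280+u/8-.5,100+v/8-.5),.08) for u,v in((165,209),(565,209))]
print("blade",(a+b)/2,np.linalg.norm(a-b),np.degrees(np.arctan2(*(b-a)[1::-1])))
E
```

```text
[[275.0, 86.0], [379.0, 86.0], [379.0, 164.0], [275.0, 164.0]]
[0.45484412 0.27907436 0.048     ]
0.1421 72.1
0.107 -15.3
0.151 -107.9
0.1069 159.9
neck [0.44763649 0.25824171 0.146     ] [0.45931521 0.2943894  0.146     ] [0.45347585 0.27631555 0.146     ] 0.037987472132087696 72.09520499638889
blade [0.45340254 0.27642637 0.08      ] 0.06495665864993584 72.093399493634
```

```bash
python3 -c "
from h import *
go((.4535,.2764,.25),np.radians(-17.9));go((.4535,.2764,.112),np.radians(-17.9))"
```

```text
xyz [1.14, 0.044, 1.171] twist [0.0, -0.006, 0.0] t 1.7
xyz [1.137, 0.044, 3.471] twist [0.0, -0.006, 0.0] t 1.7
```

>>> jog_arm --moves '[{"xyz": [0.7,0.04,0.5],"twist": [0,0,0],"grip": -1},{"xyz": [1.14,0.04,1.0],"twist": [0,0,0],"grip": -1},{"xyz": [1.14,0.04,1.4],"twist": [0,0,0],"grip": -1},{"xyz": [1.14,0.04,1.4],"twist": [0,0,0],"grip": -1}]'

```text
clock: 2.2
position: [0.4523, 0.276, 0.2354]
ee_rot: [-0.486, -3.101, 0.003]
force: [0.5, -0.0, -0.1]
width: 0.998
```

```bash
python3 -c "
from h import *
go((.4535,.2764,.112),np.radians(-17.9))"
```

```text
xyz [-0.021, 0.017, 2.056] twist [-0.013, -0.012, 0.01] t 2.2
```

>>> jog_arm --moves '[{"xyz": [0,0.01,0.7],"twist": [0,0,0],"grip": -1},{"xyz": [0,0.01,1.4],"twist": [0,0,0],"grip": -1},{"xyz": [0,0.01,1.8],"twist": [0,0,0],"grip": -1},{"xyz": [0,0.01,2.05],"twist": [0,0,0],"grip": -1},{"xyz": [0,0.01,2.05],"twist": [0,0,0],"grip": -1}]'

```text
clock: 2.82
position: [0.4547, 0.276, 0.1136]
ee_rot: [-0.49, -3.103, 0.0]
force: [0.2, 1.1, 0.5]
width: 0.997
```

>>> jog_arm --moves '[{"xyz": [0,0,0],"twist": [0,0,0],"grip": 0.2},{"xyz": [0,0,0],"twist": [0,0,0],"grip": 0.5},{"xyz": [0,0,0],"twist": [0,0,0],"grip": 0.7},{"xyz": [0,0,0],"twist": [0,0,0],"grip": 0.7},{"xyz": [0,0,0],"twist": [0,0,0],"grip": 0.7}]' --force 20

```text
clock: 3.45
position: [0.4547, 0.2757, 0.1136]
ee_rot: [0.491, 3.103, 0.0]
force: [-0.2, -0.5, -0.6]
width: 0.504
```

```bash
python3 -c "
from h import *
go((.4535,.2764,.112),np.radians(-17.9));print(arm.observe()['position'])"
```

```text
xyz [0.022, 0.005, 0.027] twist [0.001, 0.0, -0.008] t 3.45
[0.45466782 0.27572455 0.11361808]
```

>>> jog_arm --moves '[{"xyz": [0,0,0],"twist": [0,0,0],"grip": 0.9},{"xyz": [0,0,0],"twist": [0,0,0],"grip": 0.9},{"xyz": [0,0,0],"twist": [0,0,0],"grip": 0.9}]' --force 25

```text
clock: 3.82
position: [0.4546, 0.2757, 0.1135]
ee_rot: [-0.491, -3.103, -0.0]
force: [0.3, 0.0, 0.2]
width: 0.432
```

>>> jog_arm --moves '[{"xyz": [0,0,-0.3],"twist": [0,0,0],"grip": 0.9},{"xyz": [0,0,-0.7],"twist": [0,0,0],"grip": 0.9},{"xyz": [0,0,-1.2],"twist": [0,0,0],"grip": 0.9},{"xyz": [0,0,-1.7],"twist": [0,0,0],"grip": 0.9},{"xyz": [0,0,-2.0],"twist": [0,0,0],"grip": 0.9}]'

```text
clock: 4.45
position: [0.455, 0.2759, 0.235]
ee_rot: [0.491, 3.102, 0.002]
force: [0.3, 0.0, 0.1]
width: 0.433
```

```bash
python3 -c "
from h import *
go((.65,.05,.345),np.radians(-2))"
```

```text
xyz [-4.256, -2.574, -1.833] twist [0.007, 0.006, -1.599] t 4.45
```

>>> jog_arm --moves '[{"xyz": [0,0,-1],"twist": [0,0,0],"grip": 0.9},{"xyz": [-0.4,-0.3,-1.83],"twist": [0,0,-0.3],"grip": 0.9},{"xyz": [-1.2,-0.75,-1.83],"twist": [0,0,-0.8],"grip": 0.9},{"xyz": [-2.0,-1.25,-1.83],"twist": [0,0,-1.2],"grip": 0.9},{"xyz": [-2.8,-1.7,-1.83],"twist": [0,0,-1.6],"grip": 0.9}]'

```text
clock: 5.08
position: [0.5838, 0.1254, 0.3435]
ee_rot: [0.05, 3.141, 0.0]
force: [-0.0, 0.4, -0.7]
width: 0.431
```

```bash
python3 -c "
from h import *
go((.65,.05,.345),np.radians(-2))"
```

```text
xyz [-1.143, -1.221, -0.025] twist [0.001, 0.001, 0.017] t 5.08
```

>>> jog_arm --moves '[{"xyz": [-0.5,-0.5,0],"twist": [0,0,0],"grip": 0.9},{"xyz": [-1.0,-1.1,0],"twist": [0,0,0],"grip": 0.9},{"xyz": [-1.14,-1.22,0],"twist": [0,0,0],"grip": 0.9},{"xyz": [-1.14,-1.22,0],"twist": [0,0,0],"grip": 0.9}]'

```text
clock: 5.58
position: [0.6488, 0.051, 0.3428]
ee_rot: [-0.056, -3.14, 0.0]
force: [0.6, 1.0, -0.9]
width: 0.434
```

```bash
python3 snap.py r1
```

```text
[0.6484 0.0523 0.343 ] [0.58  0.053 0.49 ]
```

View pics/r1.png

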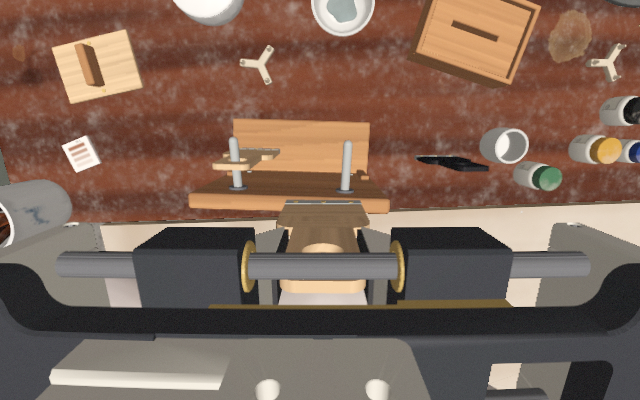

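```bash
python3 - <<'E'
from h import *
import pickle
c,im=pickle.load(open("pics/r1.pkl","rb"))
h=cv2.cvtColor(im,cv2.COLOR_BGR2HSV)
for x0,x1 in((325,370),(222,255)):
    m=cv2.inRange(h[130:205,x0:x1],(0,0,60),(180,60,255))
    print([(130+r,round(float(x0+np.flatnonzero(m[r]).mean()),1),int((m[r]>0).sum())) for r in range(0,75,3) if m[r].any()])
for p in((347.5,141),(347.5,143.5)): print("tip",onz(c,p,.173))
for p in((344,189),(344,186)): print("root",onz(c,p,.16))
cr=cv2.resize(im[115:225,180:400],None,fx=3.6,fy=3.6,interpolation=2);cv2.imwrite("pics/r1c.png",cr)
E
```

```text
[(142, 347.5, 8), (145, 347.5, 8), (148, 347.0, 9), (151, 347.0, 9), (154, 347.0, 9), (157, 346.5, 8), (160, 346.5, 8), (163, 346.0, 9), (166, 346.0, 9), (169, 345.5, 8), (172, 345.5, 8), (175, 346.5, 12), (178, 345.0, 9), (181, 345.0, 9), (184, 345.0, 9), (187, 344.0, 9), (190, 344.5, 18), (193, 346.5, 8), (202, 341.4, 29)]
[(139, 232.5, 8), (142, 233.0, 9), (145, 233.0, 9), (148, 241.6, 25), (151, 234.0, 9), (154, 234.5, 10), (157, 234.5, 10), (160, 235.0, 9), (172, 239.8, 13), (175, 237.0, 9), (178, 237.0, 9), (181, 237.0, 9), (184, 237.5, 10), (187, 238.0, 19), (190, 236.7, 6)]
tip [0.59663878 0.07990708 0.173     ]
tip [0.59929042 0.07987002 0.173     ]
root [0.65217961 0.07617673 0.16      ]
root [0.64861186 0.07623375 0.16      ]
```

View pics/r1c.png

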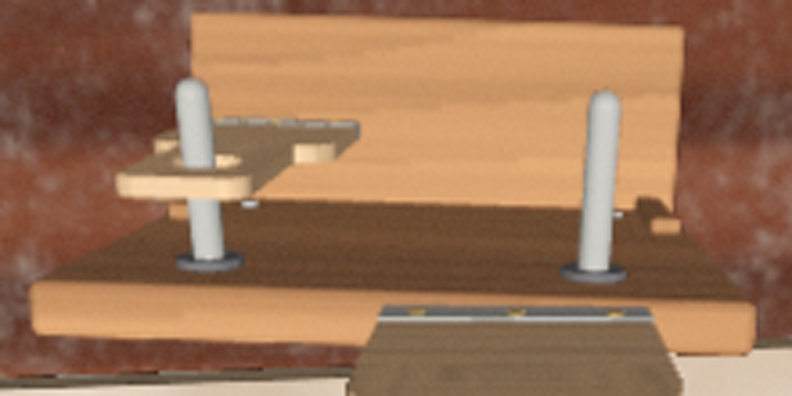

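```bash
python3 - <<'E'
from h import *
import pickle
c,im=pickle.load(open("pics/r1.pkl","rb"))
a=onz(c,(344.3,189.7),.16);b=onz(c,(237.9,187),.16);ta=onz(c,(347.6,140.5),.173);tb=onz(c,(232.7,137.2),.173)
e=onz(c,(189+180/1e9,194),.19)
print(a,b,np.linalg.norm(a-b),np.degrees(np.arctan2(*(a-b)[1::-1]))-90)
print(ta,tb,np.linalg.norm(ta-tb),np.degrees(np.arctan2(*(ta-tb)[1::-1]))-90)
for n,k in(("side",None),("top",None)):
    cc=cam(n);print(n,[proj(cc,p).round(1).tolist() for p in(a,b,ta,tb)])
s0=cv2.imread("pics/side0.png")[160:215,235:295];t0=cv2.imread("pics/top0.png")[128:165,280:360]
o=np.zeros((560,800,3),np.uint8);q=cv2.resize(s0,None,fx=6,fy=6,interpolation=2);o[:q.shape[0],:q.shape[1]]=q
q=cv2.resize(t0,None,fx=5,fy=5,interpolation=2);o[:q.shape[0],390:390+q.shape[1]]=q;cv2.imwrite("pics/st.png",o[:340])
E
```

```text
[0.65302679 0.07651343 0.16      ] [ 0.64547364 -0.04749872  0.16      ] 0.12424195141123477 -3.4853838276013107
[0.59611327 0.08002206 0.173     ] [ 0.58815011 -0.04341304  0.173     ] 0.12369170031723394 -3.691199999805974
side [[252.7, 201.5], [259.2, 181.1], [276.8, 195.8], [281.0, 176.0]]
top [[297.6, 139.7], [338.9, 142.4], [295.9, 156.7], [337.7, 159.6]]
```

View pics/st.png

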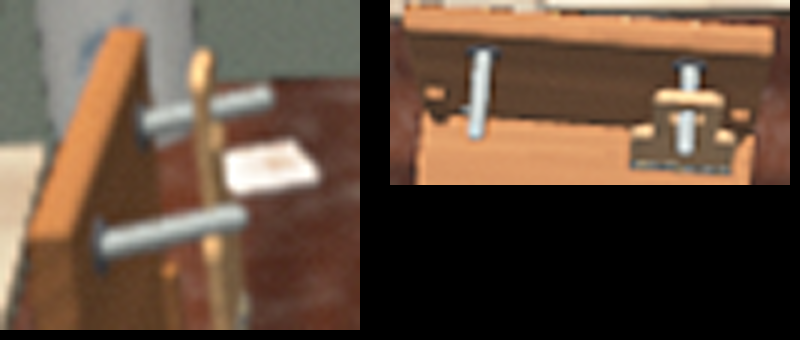

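```bash
python3 -c "
from h import *
go((.56,.082,.343),np.radians(-3.6));go((.56,.082,.170),np.radians(-3.6))"
```

```text
xyz [1.489, 0.445, 0.002] twist [0.004, -0.005, 0.165] t 5.62
xyz [1.487, 0.443, 2.885] twist [0.004, -0.005, 0.165] t 5.62
```

>>> jog_arm --moves '[{"xyz": [0.8,0.25,0],"twist": [0,0,0.1],"grip": 0.9},{"xyz": [1.49,0.44,0.1],"twist": [0,0,0.17],"grip": 0.9},{"xyz": [1.49,0.44,0.9],"twist": [0,0,0.17],"grip": 0.9},{"xyz": [1.49,0.44,1.7],"twist": [0,0,0.17],"grip": 0.9},{"xyz": [1.49,0.44,2.4],"twist": [0,0,0.17],"grip": 0.9}]'

```text
clock: 6.25
position: [0.559, 0.083, 0.1983]
ee_rot: [-0.096, -3.14, -0.002]
force: [0.3, 0.3, -0.7]
width: 0.437
```

>>> jog_arm --moves '[{"xyz": [0,0,0.25],"twist": [0,0,0],"grip": 0.9},{"xyz": [0,0,0.47],"twist": [0,0,0],"grip": 0.9},{"xyz": [0,0,0.47],"twist": [0,0,0],"grip": 0.9}]'

```text
clock: 6.62
position: [0.5605, 0.0812, 0.1714]
ee_rot: [0.1, 3.14, 0.0]
force: [-0.0, -0.4, -0.5]
width: 0.432
```

```bash
python3 - <<'E'
from h import *
s=arm.observe();print(s["position"],s["force"])
go((.56,.082,.170),np.radians(-3.6));go((.590,.0803,.170),np.radians(-3.6));go((.625,.0782,.1625),np.radians(-3.6))
im=arm.get_image("side")
W=R.from_rotvec(s["ee_rot"])
c=cam("side");P=s["position"]+[-.0014,0,.0045]
print("hole pred",proj(c,P),"corner TL",[proj(c,P+np.array([0,y,.03])).round(1) for y in(.02,-.02)])
cv2.imwrite("pics/s2.png",cv2.resize(im[140:290,220:340],None,fx=4,fy=4,interpolation=2))
E
```

```text
[0.56045314 0.08118413 0.17142776] [-0.034663   -0.41250864 -0.49191951]
xyz [0.008, 0.013, 0.024] twist [0.001, 0.001, -0.005] t 6.62
xyz [-0.492, 0.017, 0.024] twist [0.001, 0.001, -0.005] t 6.62
xyz [-1.077, 0.019, 0.149] twist [0.001, 0.001, -0.005] t 6.62
hole pred [292.68436768 194.06156549] corner TL [array([292.1, 185.5]), array([291.9, 178.8])]
```

View pics/s2.png

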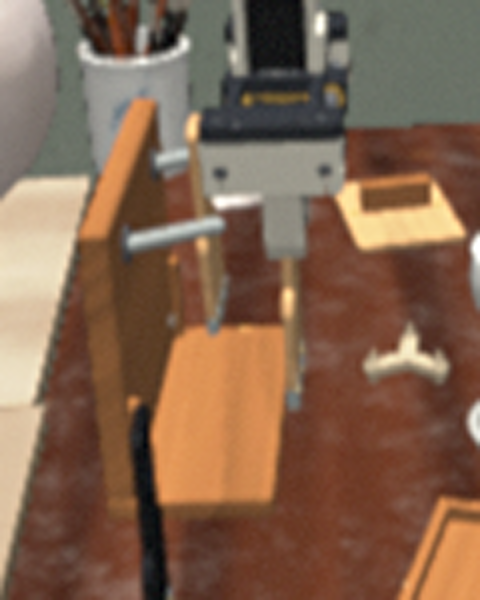

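The template is in the gripper in front of the peg, upright (side image about 293,205–240), with the peg tip at about (275,196). Now I thread it on.

>>> jog_arm --moves '[{"xyz": [-0.25,0.01,0.02],"twist": [0,0,0],"grip": 0.9},{"xyz": [-0.49,0.02,0.02],"twist": [0,0,0],"grip": 0.9},{"xyz": [-0.68,0.02,0.06],"twist": [0,0,0],"grip": 0.9},{"xyz": [-0.88,0.02,0.1],"twist": [0,0,0],"grip": 0.9},{"xyz": [-1.07,0.02,0.14],"twist": [0,0,0],"grip": 0.9}]'

```text
clock: 7.3
position: [0.6253, 0.0777, 0.1623]
ee_rot: [-0.101, -3.14, 0.0]
force: [-0.0, -0.0, -0.3]
width: 0.431
```

>>> jog_arm --moves '[{"xyz": [0,0,0.04],"twist": [0,0,0],"grip": 0.9},{"xyz": [0,0,0.08],"twist": [0,0,0],"grip": 0.9},{"xyz": [0,0,0.08],"twist": [0,0,0],"grip": 0.9}]'

```text
clock: 7.68
position: [0.6239, 0.0779, 0.1577]
ee_rot: [-0.101, -3.139, -0.0]
force: [0.6, 0.3, -0.9]
width: 0.434
```

```bash
python3 - <<'E'
from h import *
im=arm.get_image("side");b=arm.get_image("top")
q=cv2.resize(im[150:260,230:320],None,fx=4.5,fy=4.5,interpolation=2)
o=np.zeros((500,800,3),np.uint8);o[:q.shape[0],:q.shape[1]]=q;q=cv2.resize(b[120:200,270:360],None,fx=4.3,fy=4.3,interpolation=2);o[:q.shape[0],410:410+q.shape[1]]=q
cv2.imwrite("pics/s3.png",o)
print(arm.observe()["position"])
E
```

```text
[0.62421119 0.07792652 0.15804316]
```

View pics/s3.png

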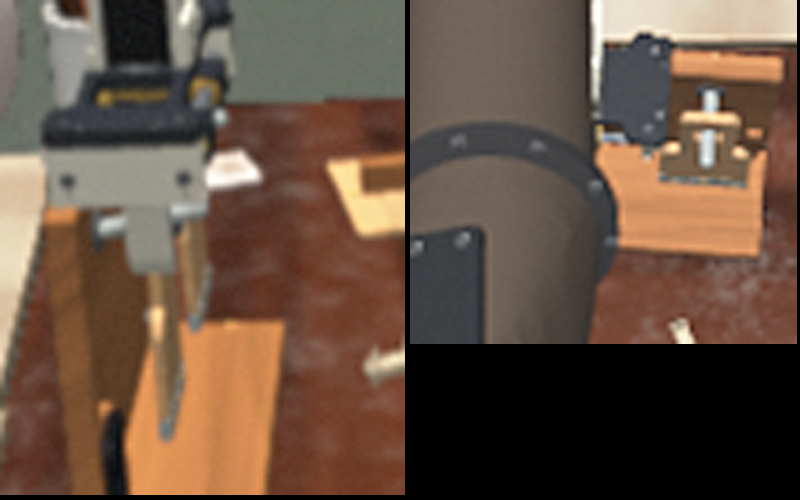

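>>> jog_arm --moves '[{"xyz": [0,0,0.02],"twist": [0,0,0],"grip": 0.9},{"xyz": [0,0,0.035],"twist": [0,0,0],"grip": 0.9},{"xyz": [0,0,0.035],"twist": [0,0,0],"grip": 0.9}]'

```text
clock: 8.15
position: [0.6245, 0.0779, 0.1559]
ee_rot: [0.101, 3.14, 0.0]
force: [-0.3, -0.5, 0.2]
width: 0.431
```

>>> jog_arm --moves '[{"xyz": [0,0,0],"twist": [0,0,0],"grip": 0.1},{"xyz": [0,0,0],"twist": [0,0,0],"grip": -0.1},{"xyz": [0,0,0],"twist": [0,0,0],"grip": -0.2},{"xyz": [0,0,0],"twist": [0,0,0],"grip": -0.2},{"xyz": [0,0,0],"twist": [0,0,0],"grip": -0.2}]'

```text
clock: 8.78
position: [0.6245, 0.0778, 0.1558]
ee_rot: [-0.101, -3.14, 0.0]
force: [-0.2, 0.4, -0.7]
width: 0.595
```

>>> jog_arm --moves '[{"xyz": [0,0,0],"twist": [0,0,0],"grip": -0.2},{"xyz": [0,0,-0.3],"twist": [0,0,0],"grip": -0.2},{"xyz": [0,0,-1.0],"twist": [0,0,0],"grip": -0.2},{"xyz": [0,0,-1.8],"twist": [0,0,0],"grip": -0.2},{"xyz": [0,0,-2.6],"twist": [0,0,0],"grip": -0.2}]'

```text
clock: 9.4
position: [0.6244, 0.0776, 0.3149]
ee_rot: [0.101, 3.139, 0.0]
force: [0.6, 0.6, -0.7]
width: 0.599
```

```bash
python3 -c "
from h import *
go((.65,.05,.345),np.radians(-3.6));go((.55,-.30,.345),np.radians(-5))"
```

```text
xyz [-0.456, -0.432, -0.502] twist [0.001, 0.007, -0.01] t 9.4
xyz [0.83, -6.361, -0.505] twist [0.002, 0.007, 0.13] t 9.4
```

Now I check the rack and then go to the cover, which is about 0.34 m away in −y.

>>> jog_arm --moves '[{"xyz": [0.1,-0.6,-0.5],"twist": [0,0,0],"grip": -1},{"xyz": [0.25,-1.5,-0.5],"twist": [0,0,0],"grip": -1},{"xyz": [0.4,-2.4,-0.5],"twist": [0,0,0.1],"grip": -1},{"xyz": [0.5,-3.3,-0.5],"twist": [0,0,0.1],"grip": -1},{"xyz": [0.6,-4.2,-0.5],"twist": [0,0,0.13],"grip": -1}]'

```text
clock: 10.02
position: [0.5718, -0.1731, 0.3435]
ee_rot: [0.137, 3.137, 0.0]
force: [-0.2, -1.0, 0.3]
width: 0.994
```

>>> jog_arm --moves '[{"xyz": [0.1,-0.9,0],"twist": [0,0,0],"grip": -1},{"xyz": [0.2,-1.8,0],"twist": [0,0,0],"grip": -1},{"xyz": [0.23,-2.1,0],"twist": [0,0,0],"grip": -1},{"xyz": [0.23,-2.1,0],"twist": [0,0,0],"grip": -1}]'

```text
clock: 10.52
position: [0.5472, -0.2967, 0.3427]
ee_rot: [0.14, 3.138, -0.001]
force: [0.4, 0.9, 0.1]
width: 1.001
```

```bash
python3 snap.py c1w; python3 - <<'E'
from h import *
import pickle
c,w=pickle.load(open("pics/c1w.pkl","rb"))
s=arm.get_image("side");t=arm.get_image("top")
o=np.zeros((600,800,3),np.uint8)
def put(q,x,y): o[y:y+q.shape[0],x:x+q.shape[1]]=q
z=lambda i,f:cv2.resize(i,None,fx=f,fy=f,interpolation=2)
put(z(s[155:250,235:305],3.5),0,0);put(z(t[125:185,275:365],3.6),250,0)
put(w[:235,100:580],0,340)
cv2.imwrite("pics/v11.png",o)
E
```

```text
[ 0.5481 -0.2948  0.3424] [ 0.478 -0.291  0.49 ]
```

View pics/v11.png

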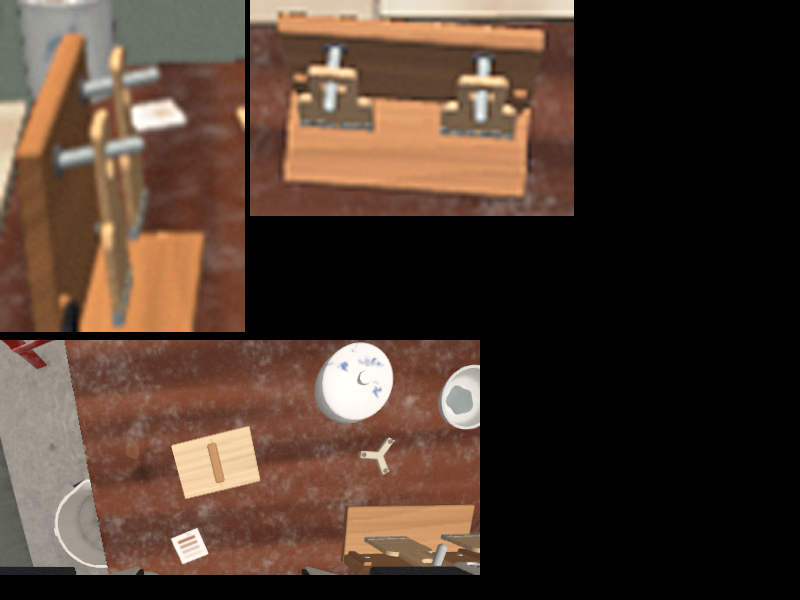

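Both templates hang on their pegs: the new one on the left (top crop 330,90; side crop 110,200), the old one undisturbed. The cover is in the wrist view at about (315,123), bar upward. Now I measure it.

```bash
python3 - <<'E'
from h import *
import pickle
c,im=pickle.load(open("pics/c1w.pkl","rb"))
h=cv2.cvtColor(im,cv2.COLOR_BGR2HSV)
y0,y1,x0,x1=78,168,262,368
sub=h[y0:y1,x0:x1];print(sub[45,15],sub[45,53],sub[3,3])
def rect(m,z,name):
    m=cv2.morphologyEx(m,cv2.MORPH_OPEN,np.ones((3,3)))
    k=max(cv2.findContours(m,0,2)[0],key=cv2.contourArea);P=cv2.boxPoints(cv2.minAreaRect(k))+[x0,y0]
    W=np.array([onz(c,p,z) for p in P]);print(name,P.round(1).tolist(),W.mean(0).round(4))
    for i in range(2):
        d=W[(i+1)%4]-W[i];print(np.linalg.norm(d).round(4),np.degrees(np.arctan2(d[1],d[0])).round(1))
pl=cv2.inRange(sub,(12,40,170),(30,140,255));bar=cv2.inRange(sub,(5,120,120),(16,255,255))
rect(pl,.008,"plate")
bar[:18]=0;bar[70:]=0;bar[:,:25]=0;bar[:,75:]=0;rect(bar,.034,"bar")
E
```

```text
[ 17  81 241] [ 14 126 207] [  7 102 108]
plate [[270.5, 103.8], [348.7, 85.4], [361.7, 140.6], [283.5, 158.9]] [ 0.4733 -0.3006  0.008 ]
0.1267 97.5
0.0882 10.1
bar [[307.0, 104.7], [315.0, 102.8], [323.8, 140.6], [315.9, 142.4]] [ 0.4737 -0.3008  0.034 ]
0.0123 97.6
0.0574 8.5
```

```bash
python3 -c "
from h import *
go((.4735,-.3007,.12),np.radians(8.2))"
```

```text
xyz [1.239, -0.231, 3.699] twist [0.007, 0.003, -1.302] t 10.68
```

>>> jog_arm --moves '[{"xyz": [0.5,-0.1,0.6],"twist": [0,0,-0.5],"grip": -1},{"xyz": [0.9,-0.2,1.4],"twist": [0,0,-0.9],"grip": -1},{"xyz": [1.24,-0.23,2.3],"twist": [0,0,-1.3],"grip": -1},{"xyz": [1.24,-0.23,3.2],"twist": [0,0,-1.3],"grip": -1},{"xyz": [1.24,-0.23,3.7],"twist": [0,0,-1.3],"grip": 0}]'

```text
clock: 11.3
position: [0.4722, -0.3001, 0.1176]
ee_rot: [0.224, -3.132, -0.004]
force: [0.1, -0.1, 0.3]
width: 0.934
```

>>> jog_arm --moves '[{"xyz": [0,0,0],"twist": [0,0,0],"grip": 0},{"xyz": [0,0,0],"twist": [0,0,0],"grip": 0}]'

```text
clock: 11.55
position: [0.4737, -0.3025, 0.1212]
ee_rot: [-0.222, 3.132, -0.001]
force: [-0.3, -0.2, -0.3]
width: 0.723
```

```bash
python3 -c "
from h import *
go((.4735,-.3007,.024),np.radians(8.2))"
```

```text
xyz [0.001, 0.032, 1.619] twist [-0.004, 0.009, -0.01] t 11.55
```

>>> jog_arm --moves '[{"xyz": [0,0.03,0.5],"twist": [0,0,0],"grip": 0.2},{"xyz": [0,0.03,1.0],"twist": [0,0,0],"grip": 0.2},{"xyz": [0,0.03,1.4],"twist": [0,0,0],"grip": 0.2},{"xyz": [0,0.03,1.61],"twist": [0,0,0],"grip": 0.2},{"xyz": [0,0.03,1.61],"twist": [0,0,0],"grip": 0.2}]'

```text
clock: 12.18
position: [0.4726, -0.3012, 0.0237]
ee_rot: [-0.22, 3.133, -0.0]
force: [-0.1, -0.3, 1.0]
width: 0.399
```

>>> jog_arm --moves '[{"xyz": [0,0,0],"twist": [0,0,0],"grip": 1},{"xyz": [0,0,0],"twist": [0,0,0],"grip": 1},{"xyz": [0,0,0],"twist": [0,0,0],"grip": 1},{"xyz": [0,0,0],"twist": [0,0,0],"grip": 1},{"xyz": [0,0,0],"twist": [0,0,0],"grip": 1}]' --force 30

```text
clock: 12.8
position: [0.4725, -0.3013, 0.0239]
ee_rot: [-0.22, 3.133, -0.001]
force: [-0.5, 1.1, 7.1]
width: 0.149
```

>>> jog_arm --moves '[{"xyz": [0,0,0],"twist": [0,0,0],"grip": 1},{"xyz": [0,0,0],"twist": [0,0,0],"grip": 1}]'

```text
clock: 13.05
position: [0.4725, -0.3013, 0.0239]
ee_rot: [-0.22, 3.133, -0.001]
force: [-0.7, 0.4, 6.9]
width: 0.143
```

```bash
python3 -c "
from h import *
print(arm.observe()['position'])
go((.4735,-.3007,.024),np.radians(8.2))"
```

```text
[ 0.47250139 -0.3013379   0.02387645]
xyz [-0.018, 0.008, -0.002] twist [-0.002, 0.005, -0.018] t 13.05
```

>>> jog_arm --moves '[{"xyz": [0,0,-0.3],"twist": [0,0,0],"grip": 1},{"xyz": [0,0,-1],"twist": [0,0,0],"grip": 1},{"xyz": [0,0,-2],"twist": [0,0,0],"grip": 1},{"xyz": [0,0,-3],"twist": [0,0,0],"grip": 1},{"xyz": [0,0,-4],"twist": [0,0,0],"grip": 1}]'

```text
clock: 13.68
position: [0.4714, -0.301, 0.2663]
ee_rot: [-0.219, 3.134, -0.0]
force: [0.5, -1.0, -1.5]
width: 0.15
```

```bash
python3 -c "
from h import *
go((.519,.256,.34),np.radians(-17.9))"
```

```text
xyz [-2.076, 9.083, -1.231] twist [-0.001, 0.003, 2.588] t 13.68
```

>>> jog_arm --moves '[{"xyz": [0,0.7,-0.6],"twist": [0,0,0],"grip": 1},{"xyz": [-0.2,1.6,-0.9],"twist": [0,0,0.3],"grip": 1},{"xyz": [-0.4,2.5,-1.2],"twist": [0,0,0.6],"grip": 1},{"xyz": [-0.6,3.5,-1.2],"twist": [0,0,0.9],"grip": 1},{"xyz": [-0.9,4.5,-1.2],"twist": [0,0,1.3],"grip": 1}]'

```text
clock: 14.3
position: [0.4871, -0.0251, 0.3366]
ee_rot: [0.142, 3.137, 0.0]
force: [1.1, 0.7, -1.4]
width: 0.153
```

```bash
python3 -c "
from h import *
go((.519,.256,.34),np.radians(-17.9))"
```

```text
xyz [-0.106, 4.714, -0.054] twist [0.003, 0.009, 1.273] t 14.3
```

>>> jog_arm --moves '[{"xyz": [0,0.9,0],"twist": [0,0,0.3],"grip": 1},{"xyz": [0,1.9,0],"twist": [0,0,0.6],"grip": 1},{"xyz": [-0.1,2.9,0],"twist": [0,0,0.9],"grip": 1},{"xyz": [-0.1,3.8,0],"twist": [0,0,1.2],"grip": 1},{"xyz": [-0.1,4.6,0],"twist": [0,0,1.27],"grip": 1}]'

```text
clock: 14.92
position: [0.5174, 0.2496, 0.3361]
ee_rot: [0.484, 3.104, -0.0]
force: [0.3, -0.4, -1.5]
width: 0.152
```

>>> jog_arm --moves '[{"xyz": [0,0,0],"twist": [0,0,0],"grip": 1},{"xyz": [0,0,0],"twist": [0,0,0],"grip": 1},{"xyz": [0,0,0],"twist": [0,0,0],"grip": 1}]'

```text
clock: 15.3
position: [0.518, 0.2463, 0.3358]
ee_rot: [0.486, 3.103, -0.0]
force: [0.1, 0.0, -1.2]
width: 0.146
```

```bash
python3 snap.py p1; python3 - <<'E'
from h import *
import pickle
c,im=pickle.load(open("pics/p1.pkl","rb"))
q=proj(c,(.4537,.2768,.038));print("expected slot",q)
u,v=q.round().astype(int)
h=cv2.cvtColor(im,cv2.COLOR_BGR2HSV);g=h[v-20:v+20,u-38:u+38,2]
print(g[20,::6],g[::4,38])
m=(g<120).astype(np.uint8)
n,l,st,ce=cv2.connectedComponentsWithStats(m);i=1+st[1:,4].argmax();print(st[i],ce[i])
k=np.argwhere(l==i)[:,::-1].astype(np.float32);r=cv2.minAreaRect(k);B=cv2.boxPoints(r)+[u-38,v-20];print(r)
W=np.array([onz(c,b,.038) for b in B]);print(W.mean(0).round(4));
for i in range(2):
    d=W[(i+1)%4]-W[i];print(np.linalg.norm(d).round(4),np.degrees(np.arctan2(d[1],d[0])).round(1))
go((.4537,.2768,.15),np.radians(-17.9))
E
```

```text
[0.5181 0.2465 0.3357] [0.452 0.267 0.483]
expected slot [328.96065046 124.39107817]
[213 214 212 214 216 215 223 223 224 225 131 211 210] [213 217 221 221 217 225 212 220 219 213]Traceback (most recent call last):
  File "<stdin>", line 9, in <module>
ValueError: attempt to get argmax of an empty sequence
```

View pics/p1.png

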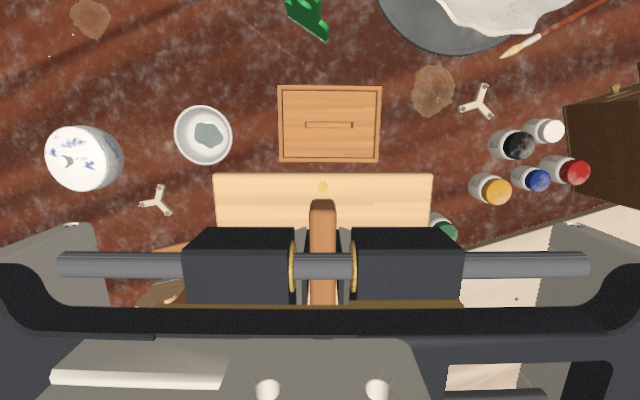

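The cover is held square: its near edge runs from (213,174) to (432,174). The slot outline is centred near (329,125), as predicted. A numeric check follows.

```bash
python3 - <<'E'
from h import *
import pickle
c,im=pickle.load(open("pics/p1.pkl","rb"))
g=cv2.cvtColor(im,cv2.COLOR_BGR2GRAY)[105:145,290:370].astype(float)
d=cv2.medianBlur(g.astype(np.uint8),5).astype(float)*0+cv2.blur(g,(15,15))-g
m=(d>12).astype(np.uint8);n,l,st,ce=cv2.connectedComponentsWithStats(m)
for s in st[1:]:
    if s[4]>12: print(s)
i=1+st[1:,4].argmax();x,y,w,hh,_=st[i]
W=np.array([onz(c,(290+a,105+b),.038) for a,b in((x-.5,y-.5+hh/2),(x+w-.5,y-.5+hh/2))]);print(W,W.mean(0),np.linalg.norm(W[1]-W[0]))
s=arm.observe();R0=R.from_rotvec(s["ee_rot"]);z=s["position"][2]-.016
for p in((213,174),(432,174),(215,205),(431,205)): print(R0.inv().apply(onz(c,p,z)-s["position"]).round(4))
R_=[onz(c,p,.048) for p in((277,85),(383,85.5),(380.5,163.5),(277.5,163))];print("rim",np.mean(R_,0))
go((.4537,.2768,.15),np.radians(-17.9))
E
```

```text
[14 16  8  7 22]
[19 16 45  7 89]
[[0.44386478 0.24793718 0.038     ]
 [0.4642621  0.31182105 0.038     ]] [0.45406344 0.27987912 0.038     ] 0.067061163747358
[ 0.0421 -0.0632  0.016 ]
[0.0423 0.0621 0.016 ]
[ 0.0237 -0.0637  0.016 ]
[0.0239 0.0632 0.016 ]
rim [0.45514398 0.27697451 0.048     ]
xyz [1.178, 0.153, 3.095] twist [0.0, 0.003, 0.009] t 15.35
```

```bash
python3 -c "
from h import *
go((.4528,.2774,.12),np.radians(-17.9))"
```

```text
xyz [1.196, 0.158, 3.595] twist [0.0, 0.003, 0.009] t 15.35
```

>>> jog_arm --moves '[{"xyz": [0.6,0.1,0.7],"twist": [0,0,0],"grip": 1},{"xyz": [1.2,0.16,1.4],"twist": [0,0,0],"grip": 1},{"xyz": [1.2,0.16,2.3],"twist": [0,0,0],"grip": 1},{"xyz": [1.2,0.16,3.1],"twist": [0,0,0],"grip": 1},{"xyz": [1.2,0.16,3.6],"twist": [0,0,0],"grip": 1}]'

```text
clock: 15.98
position: [0.4517, 0.2776, 0.1175]
ee_rot: [-0.485, -3.103, 0.002]
force: [0.0, -0.3, -0.7]
width: 0.152
```

>>> jog_arm --moves '[{"xyz": [0,0,0],"twist": [0,0,0],"grip": 1},{"xyz": [0,0,0],"twist": [0,0,0],"grip": 1}]'

```text
clock: 16.23
position: [0.4532, 0.2791, 0.1206]
ee_rot: [0.484, 3.103, 0.002]
force: [0.2, 0.9, -1.2]
width: 0.148
```

```bash
python3 -c "
from h import *
print(arm.observe()['position']);go((.4528,.2774,.0625),np.radians(-17.9))"
```

```text
[0.45316139 0.27907746 0.12064757]
xyz [-0.002, -0.03, 0.969] twist [0.008, 0.007, 0.016] t 16.23
```

>>> jog_arm --moves '[{"xyz": [0,-0.03,0.4],"twist": [0,0,0.01],"grip": 1},{"xyz": [0,-0.03,0.7],"twist": [0,0,0.01],"grip": 1},{"xyz": [0,-0.03,0.88],"twist": [0,0,0.01],"grip": 1},{"xyz": [0,-0.03,0.96],"twist": [0,0,0.01],"grip": 1},{"xyz": [0,-0.03,0.96],"twist": [0,0,0.01],"grip": 1}]'

```text
clock: 16.85
position: [0.4521, 0.2776, 0.0622]
ee_rot: [0.486, 3.103, 0.001]
force: [0.5, -1.7, -1.1]
width: 0.149
```

>>> jog_arm --moves '[{"xyz": [0,0,0],"twist": [0,0,0],"grip": 1}]'

```text
clock: 16.98
position: [0.452, 0.2776, 0.0622]
ee_rot: [0.486, 3.103, 0.001]
force: [-0.9, -0.8, -1.0]
width: 0.147
```

>>> jog_arm --moves '[{"xyz": [0,0,0],"twist": [0,0,0],"grip": 0.6},{"xyz": [0,0,0],"twist": [0,0,0],"grip": 0.4},{"xyz": [0,0,0],"twist": [0,0,0],"grip": 0.3},{"xyz": [0,0,0],"twist": [0,0,0],"grip": 0.3},{"xyz": [0,0,0],"twist": [0,0,0],"grip": 0.3}]'

```text
clock: 17.6
position: [0.4516, 0.2774, 0.0616]
ee_rot: [-0.486, -3.104, -0.0]
force: [-0.1, 0.1, -0.4]
width: 0.352
```

>>> jog_arm --moves '[{"xyz": [0,0,-0.3],"twist": [0,0,0],"grip": 0.3},{"xyz": [0,0,-0.9],"twist": [0,0,0],"grip": 0.3},{"xyz": [-0.3,0,-1.8],"twist": [0,0,0],"grip": 0.3},{"xyz": [-0.7,0,-2.7],"twist": [0,0,0],"grip": 0.3},{"xyz": [-1.1,0,-3.6],"twist": [0,0,0],"grip": 0.3}]'

```text
clock: 18.23
position: [0.5148, 0.2568, 0.2796]
ee_rot: [0.485, 3.104, 0.0]
force: [0.1, 1.8, -0.1]
width: 0.347
```

>>> jog_arm --moves '[{"xyz": [0,0,-0.8],"twist": [0,0,0],"grip": 0.3},{"xyz": [0,0,-0.8],"twist": [0,0,0],"grip": 0.3},{"xyz": [0,0,-0.8],"twist": [0,0,0],"grip": 0.3}]'

```text
clock: 18.6
position: [0.514, 0.2571, 0.3249]
ee_rot: [-0.485, -3.103, 0.001]
force: [-0.3, 0.5, -0.2]
width: 0.347
```

```bash
python3 snap.py e1; python3 - <<'E'
from h import *
import pickle
c,w=pickle.load(open("pics/e1.pkl","rb"));s=arm.get_image("side");t=arm.get_image("top")
print(arm.observe()["force"])
o=np.zeros((600,800,3),np.uint8)
def put(q,x,y): o[y:y+q.shape[0],x:x+q.shape[1]]=q
z=lambda i,f:cv2.resize(i,None,fx=f,fy=f,interpolation=2)
put(z(s[155:340,235:395],1.9),0,0);put(z(t[125:185,275:365],3.),310,0)
u,v=proj(c,(.454,.277,.048)).astype(int);put(z(w[max(v-60,0):v+60,u-75:u+75],3),310,200);put(z(s[255:340,305:390],3),0,345)
cv2.imwrite("pics/v13.png",o)
h=cv2.cvtColor(w,cv2.COLOR_BGR2HSV);print("px",u,v)
X0,Y0=u-60,max(v-45,0);sub=h[Y0:v+45,X0:u+60]
m=cv2.inRange(sub,(12,40,170),(30,110,255));m=cv2.morphologyEx(m,cv2.MORPH_OPEN,np.ones((3,3)))
k=max(cv2.findContours(m,0,2)[0],key=cv2.contourArea);P=cv2.boxPoints(cv2.minAreaRect(k))+[X0,Y0]
W=np.array([onz(c,p,.046) for p in P]);print(P.round(1).tolist(),W.mean(0).round(4),[np.linalg.norm(W[i+1]-W[i]).round(4) for i in(0,1)])
E
```

```text
[0.5137 0.257  0.3243] [0.448 0.278 0.472]
[-0.51173992 -0.04663739 -0.91071774]
px 323 129
[[278.0, 97.0], [368.0, 97.0], [368.0, 159.0], [278.0, 159.0]] [0.4523 0.2773 0.046 ] [np.float64(0.1259), np.float64(0.0867)]
```

The viewer limit is reached, so the last checks are numeric: the cover's level and offset from the rim, and whether the rack is unchanged.

```bash
python3 - <<'E'
from h import *
import pickle
c,w=pickle.load(open("pics/e1.pkl","rb"));g=cv2.cvtColor(w,cv2.COLOR_BGR2HSV)
# profiles along the row / column through the plate (S,V)
print("row110 L",[(x,int(g[110,x,1]),int(g[110,x,2])) for x in range(266,284)])
print("row110 R",[(x,int(g[110,x,1]),int(g[110,x,2])) for x in range(362,380)])
print("col295 T",[(y,int(g[y,295,1]),int(g[y,295,2])) for y in range(84,102)])
print("col295 B",[(y,int(g[y,295,1]),int(g[y,295,2])) for y in range(154,174)])
# bar top centre at z .034+.038
sub=g[97:160,300:345];m=cv2.inRange(sub,(5,115,90),(16,255,235))
m=cv2.morphologyEx(m,cv2.MORPH_OPEN,np.ones((3,3)));k=max(cv2.findContours(m,0,2)[0],key=cv2.contourArea);P=cv2.boxPoints(cv2.minAreaRect(k))+[300,97]
print("bar",np.mean([onz(c,p,.072) for p in P],0).round(4),P.round(1).tolist())
# template steel strip / rack in top view: pale pixels near each peg
t=arm.get_image("top");h=cv2.cvtColor(t,cv2.COLOR_BGR2HSV)
for x0,x1 in((283,312),(325,354)):
    m=cv2.inRange(h[128:165,x0:x1],(10,40,170),(30,120,255));q=np.argwhere(m);print("pale",len(q),(q.mean(0)[::-1]+[x0,128]).round(1) if len(q) else None)
E
```

```text
row110 L [(266, 145, 107), (267, 136, 111), (268, 139, 117), (269, 105, 131), (270, 130, 187), (271, 124, 210), (272, 128, 209), (273, 126, 209), (274, 131, 187), (275, 156, 106), (276, 128, 213), (277, 128, 214), (278, 91, 216), (279, 81, 240), (280, 84, 239), (281, 82, 240), (282, 81, 239), (283, 82, 240)]
row110 R [(362, 79, 245), (363, 79, 246), (364, 80, 246), (365, 80, 246), (366, 80, 247), (367, 84, 236), (368, 105, 214), (369, 125, 210), (370, 132, 185), (371, 139, 143), (372, 129, 200), (373, 127, 213), (374, 128, 210), (375, 127, 197), (376, 141, 152), (377, 147, 111), (378, 150, 109), (379, 152, 106)]
col295 T [(84, 142, 95), (85, 142, 95), (86, 125, 100), (87, 124, 101), (88, 113, 97), (89, 130, 129), (90, 126, 206), (91, 125, 216), (92, 128, 212), (93, 129, 203), (94, 136, 173), (95, 136, 172), (96, 122, 220), (97, 108, 225), (98, 80, 242), (99, 79, 252), (100, 77, 254), (101, 77, 253)]
col295 B [(154, 78, 254), (155, 77, 255), (156, 78, 249), (157, 81, 243), (158, 79, 245), (159, 83, 236), (160, 112, 225), (161, 124, 218), (162, 130, 200), (163, 139, 158), (164, 128, 204), (165, 127, 215), (166, 129, 211), (167, 129, 204), (168, 144, 147), (169, 146, 122), (170, 139, 125), (171, 126, 127), (172, 126, 130), (173, 128, 129)]
bar [0.4527 0.2764 0.072 ] [[318.0, 107.0], [327.0, 107.0], [327.0, 151.0], [318.0, 151.0]]
pale 113 [298.6 139.1]
pale 122 [337.9 142.3]
```

```bash
python3 -c "
from h import *
s=arm.observe();print(s['clock'],np.abs(s['dq']).max(),s['force']);print(arm.sign_off())"
```

```text
18.8 0.0071901636352040095 [-0.19255322 -0.71872231 -0.31355307]
the job is handed in; nothing more can be done
None
```

The template now hangs on the left peg, which was the empty one, and the cover lies in the block's rim. I handed the job in at 18.8 s. No verdict came back.

- **Template:** the picture taken after letting go showed it hanging by its hole, with the other template still on its own peg. A last colour count in the top view found similar pale patches at both pegs.
- **Cover:** in the last wrist image there is a gap of about 3 px to the rim on all four sides. My two centre estimates for the cover, from its plate and its grip bar, lie within about 2 mm of the block's measured centre. The plate measures about 127 × 88 mm at the seated height, and the bar's centre agrees with the plate's, so it looks level. Its height was not measured directly. It follows from the tool height at release, which puts the underside about 38 mm up.
- **Robot:** the gripper was clear of everything, with no notable force.
- **Not done:** I could not view the final composite picture because the 12-picture limit was reached, so the end checks on the cover and rack are numeric only. None of the checks disagreed.

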